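# Lock the castle nut of a grab rail pivot

## Task

The castle nut on the grab rail's pivot has to be locked: tighten it (clockwise from above) only as far as the next slot that lines up with the cross hole in the stud, without going past it. Then take the long thin lock pin and slide it gently, never forcing it, through the slot and the cross hole until its collar is home against the nut; let go and leave the other pins, the tumbler and the jar where they stand.

Things in the scene. Friction and masses are not known exactly. Their poses are not given: they have to be found in the camera images.
- rail: White grab rail pivot, fixed. Origin on the counter under the upright stud; x axis = direction of the stud's cross hole; the 32 mm rail tube (top 35 mm high) leads off along +x from 90 mm on. Base plate 130 x 100 x 8 mm; round hub narrowing to 22 mm radius, 35 mm high; the nut sits on it. The stud is 24 mm thick; its flat top, 73 to 86 mm above the counter, rises out of the nut.
- hole (a point): Nominal centre of the cross hole on the stud's axis, 65.5 mm above the counter; x along the hole. The hole is 8.4 mm wide and 7.4 mm high, right through the stud. Its TRUE centre lies up to 6 mm above or below this point (not measured; sideways it is exact): a 6 mm pin at the wrong height is stopped by the stud's face, 12 mm before the axis (10 mm at the hole's sides).
- nut (a joint): Turn of the castle nut about the stud, rad, growing clockwise from above (tightening). Starts between 0.2 and 0.8; slots line up with the cross hole at 0 and every 1.047 (60 degrees), so the next is at 1.047. Turns with a steady friction of about 0.35 N m and stays where left. A slot is 9.5 mm wide: when more than about 0.07 off, the pin does not pass.
- nut_top (a point): Centre of the castle nut's top, 73 mm above the counter; turns with the nut; z up, x along a slot and at right angles to a pair of hex flats. Steel hexagon 46 mm across flats (flats 26 mm wide) from 35 to 55 mm above the counter; on it a crown 45 mm across, from 55 to 73 mm, with six open-topped slots through the middles of the flats.
- pin: Long thin lock pin, steel, ~120 g, standing loose on its foot. Origin: centre of the foot's underside. Foot 24 (x) x 26 (y) x 12 mm; upright grip plate 24 (x) x 10 (y) mm, top at 74 mm; on its front face (x = +12 mm) a collar 16 mm across, 4 mm thick, then a round 6 mm shank, flat tip, 60 mm long along +x, axis 30 mm up. Grip the plate across y in its top 30 mm so the fingertips clear the nut.
- pin_mid (a point): Point on the lock pin's shank axis 39 mm in front of the origin, 30 mm up (23 mm ahead of the collar's front face): lies on the stud's axis when the collar is home against the nut. x along the shank to its tip, z up.
- thick_pin: Wrong pin: the same foot and plate, but a shank 14 mm thick. Leave it.
- short_pin: Wrong pin: the same foot and plate, but a shank only 20 mm long. Leave it.
- tumbler: White tumbler, 72 mm in diameter, 95 mm high. Origin under its centre. Leave it.
- jar: White jar with brass lid, 64 mm in diameter, 70 mm high. Origin under its centre. Leave it.
Mind the look-alikes: they are no part of the job. What is shaped like the pin but red is not meant.

How it is judged:
On the way, in this order (a step that is already met when the one before it is completed fails the run):
1. the nut is turned to the next slot that lines up with the cross hole (value of joint nut between 0.957 and 1.137 rad and contact force between the fingers and rail below 0.1 N), for 0.2 s.
2. the long thin pin is through the slot and the cross hole (z of pin_mid in the frame of hole between -0.009 and 0.009 m and horizontal distance between pin_mid and hole below 0.008 m and angle between the x axis of pin_mid and the x axis of hole, either way round below 0.2 rad), for 0.1 s.
At the end, for the whole second after the job is handed in: The nut stands at the next slot (within 0.11 rad of it), the long thin pin lies through slot and cross hole with its collar home against the nut (shank point within 4 mm of the stud's axis, within 9 mm of the hole's nominal height, in line within 0.2 rad), released and at rest (value of joint nut between 0.937 and 1.157 rad and horizontal distance between pin_mid and hole below 0.004 m and z of pin_mid in the frame of hole between -0.009 and 0.009 m and angle between the x axis of pin_mid and the x axis of hole, either way round below 0.2 rad and linear speed of pin below 0.02 m/s); the robot touches nothing.
It fails at once if the nut is turned more than 0.15 rad past the next slot (value of joint nut above 1.2 rad).
It fails at once if the nut is slackened off (value of joint nut below 0.1 rad).
It fails at once if the pin is forced (more than 25 N against nut, stud or rail) (contact force between pin and rail above 25 N).
It fails at once if a wrong pin, the tumbler or the jar is moved by more than 30 mm (distance of any of thick_pin, short_pin, tumbler, jar from where it was at the start of the episode above 0.03 m).
It also fails if it takes over 67 s, if anything falls off the work surface, if the arm or the gripper's body presses on something with over 40 N, if the wrist force passes 120 N, or if a joint passes its speed limit or range.

## Robot

A 6-joint arm with a two-finger parallel gripper is mounted at the origin on the work surface. World frame = base frame: x ahead of the robot, y to its left, z up, the work surface at z = 0. Lengths are in m, angles in rad, forces in N, time in s.
With the tool pointing down it reaches from about 0.25 to 0.725 m from the base axis. Payload 9.7 kg.
Tool frame: the origin (TCP) lies between the finger pads; the fingertips stand 25 mm ahead of it and the grasp point (between the pads) lies 6 mm ahead of it; z points along the fingers, y is the line along which they close (so a half turn about z gives the same grasp; the last joint's range is limited). The gripper opens to 85 mm and grips with 20 to 120 N. Pads are 22 mm wide; open, the fingers measure 114 mm over their backs; the gripper's body (76 mm by 85 mm) begins 54 mm behind the grasp point. The pads swing forward as they close: fully open they stand 13 mm farther back than shut.
Start: joints at [1.177, 0.087, 0.176, 1.66, 0, 1.571], TCP at [0.211, 0.508, 0.256] pointing down, gripper open.
Joint ranges: [-3.13, 3.13], [-0.85, 1.81], [-1.15, 1.24], [-2.2, 2.28], [-1.44, 1.52], [-3.14, 3.14]. Speed limits (rad/s): [2.22, 2.22, 2.57, 3.14, 3.14, 3.14].

## Interface

Orientations are given as a rotation vector (axis times angle).
In Python, from workcell import manip gives the robot as it stands. The module is installed in compiled form; this text tells all that it offers.
- The arm moves only by the shell command python3 -m jog 'ROWS' [OPENING] [FORCE]. ROWS is JSON, a list of rows, each a list of 6 numbers: the shift along the tool's x, y, z in units of 30 mm (1.0 is 30 mm), then the turn, a rotation vector about the tool's x, y, z in units of 5 degrees (1.0 is 5 degrees). In form: [[x, y, z, ax, ay, az], ...]. A call has 1 to 10 rows; each row shifts and turns the commanded pose from where the row before left it, along the tool's axes as they then stand; what a row does not reach is not made up. A row lasts 1/12 s, in which the tool goes at most 41.7 mm and 7.16 degrees, less where a joint would pass 70% of its speed; a pose out of reach is approached as far as the arm can. A call is refused whole if a number of a shift passes 1 or a number of a turn 1, either way. A call with a gripper value outside its range is refused whole. OPENING is the closure, from 0 (fully open) to 1 (shut), set as the call begins (- or left out, the last holds). The fingers move at their own pace and stop on an object; FORCE is the grip in N (left out, the last holds). Time passes only in rows, so rows that do not move let the fingers close. It gives the time, the measured TCP pose, the force, the opening and the grip force at its end, in the units of the state.
- manip.sense(): the state, without advancing time (a new reading comes with each control period).
- manip.camera(name): name is "scene" or "top"; returns (picture, depth): 400x640x3 uint8, red, green, blue; 400x640 float32, m along the optical axis (not along the pixel's ray), 0 where there is no reading.
- manip.camera_model(name): a dict with "vertical_fov" (degrees; the focal length in pixels is half the picture's height over the tangent of half this angle, whatever the lens; pixels are square), "cx", "cy" (the principal point, pixels), "k1" (the pictures are not rectified: a ray, as slopes to the right and down, at radius r is drawn at 1 + k1 r^2 times it, then the intrinsics apply), "extrinsics" (4x4, takes a point from camera to world coordinates). Camera axes: x right, y down, z forward; pixel columns grow to the right and rows downward; lengths in m; the calibration is good to about 2 mm. A picture is of the moment at which its call begins. camera_model takes no time and is no camera call.
- manip.close_job(): hands the job in; it is judged then, once.
Trained networks look in the newest picture that a camera, given by its name, has taken for a name from the list of things; names that differ only in an ending like _2 or _b are one class to them, and where a whole thing is asked for, a point or a joint stands for the part that bears it (a point fixed in the world has none). Each returns a list of dicts, best first, with "p" (0 to 1); they miss things now and then, are a little off and sometimes report something else, mostly with a low value. They report only what shows in the picture. A call takes as long as a camera call. They do not tell look-alikes from the thing itself.
- manip.masks_of(thing, camera): "mask" (400x640 bool, what is visible of it) and "location" ([column, row] in pixels, amid what is visible of it).
- manip.landmark_of(thing, camera): "location" ([column, row] in pixels: a listed point, or the origin of a listed thing).
The state is a dict: "t": time; "joints": joint angles; "qvel": joint speeds; "effort": joint torques, N m; "ee_pos": TCP position; "eef_rot": TCP orientation; "contact_force": force on the tool from outside, world axes, zero at the start; "ft_torque": the same for the moment, N m; "opening": finger opening in m; "gripper_force": force on a finger pad.
Only numpy, scipy, OpenCV 4.12 (cv2) and the standard library are available. Lean on these libraries where they do the work, as an engineer would, in place of code of your own. Each camera call takes 0.05 s, during which the arm holds its last target. There are 200 camera calls.

## Working session

There is one attempt and no reset: what is moved stays moved. The work goes in short steps, Python scripts to look and compute and a shell command to move; the robot and the scene stay as the last step left them, time stands still between calls to the robot, and variables do not carry over. Pictures are saved under pics/ and viewed, at most 10 in all, crops included, and the job is handed in when it is done.

```bash
mkdir -p pics; cat > h.py <<'E'
import numpy as np, cv2
from workcell import manip
from scipy.spatial.transform import Rotation as R
def K(n):
    m=manip.camera_model(n); f=200/np.tan(np.radians(m["vertical_fov"])/2)
    return m,f
def cloud(n,d):
    m,f=K(n); v,u=np.mgrid[0:400,0:640]
    x=(u-m["cx"])/f; y=(v-m["cy"])/f
    a,b=x.copy(),y.copy()
    for _ in range(10):
        s=1+m["k1"]*(a*a+b*b); a,b=x/s,y/s
    P=np.stack([a*d,b*d,d,np.ones_like(d)],-1)@np.array(m["extrinsics"]).T
    return P[...,:3]
def ray(n,px,z):
    m,f=K(n); x=(px[0]-m["cx"])/f;y=(px[1]-m["cy"])/f;a,b=x,y
    for _ in range(10):
        s=1+m["k1"]*(a*a+b*b); a,b=x/s,y/s
    E=np.array(m["extrinsics"]); d=E[:3,:3]@[a,b,1]; o=E[:3,3]
    return o+d*(z-o[2])/d[2]
def proj(n,p):
    m,f=K(n);E=np.array(m["extrinsics"]);c=E[:3,:3].T@(np.array(p)-E[:3,3]);a,b=c[0]/c[2],c[1]/c[2]
    s=1+m["k1"]*(a*a+b*b);return [a*s*f+m["cx"],b*s*f+m["cy"]]
E
cat > a.py <<'E'
from h import *
ims={}
for n in("top","scene"):
    im,d=manip.camera(n); np.savez("pics/%s0.npz"%n,im=im,d=d); cv2.imwrite("pics/%s0.png"%n,im[...,::-1])
    print(n,np.round(manip.camera_model(n)["extrinsics"],3).tolist(),K(n)[1],manip.camera_model(n)["k1"])
    for t,z in(("rail",0),("hole",.0655),("nut_top",.073),("pin",0),("pin_mid",.03),("thick_pin",0),("short_pin",0),("tumbler",0),("jar",0)):
        for r in manip.landmark_of(t,n): print(t,round(r["p"],2),np.round(r["location"]),np.round(ray(n,r["location"],z),3))
s=manip.sense();print(s)
E
python3 a.py
```

```text
top [[-0.015, -0.991, 0.13, 0.329], [-1.0, 0.014, -0.008, 0.051], [0.006, -0.13, -0.991, 1.246], [0.0, 0.0, 0.0, 1.0]] 431.19790860306875 0.005575837816596917
rail 0.93 [341. 184.] [ 0.556 -0.017  0.   ]
hole 0.77 [341. 180.] [ 0.555 -0.014  0.066]
nut_top 0.44 [341. 180.] [ 0.553 -0.013  0.073]
pin 0.7 [248. 222.] [0.447 0.256 0.   ]
pin 0.68 [222. 251.] [0.363 0.329 0.   ]
pin 0.66 [277. 243.] [0.385 0.172 0.   ]
pin 0.63 [250. 300.] [0.224 0.249 0.   ]
pin_mid 0.54 [231. 298.] [0.234 0.296 0.03 ]
pin_mid 0.49 [273. 259.] [0.339 0.181 0.03 ]
pin_mid 0.45 [231. 256.] [0.348 0.297 0.03 ]
thick_pin 0.52 [416. 212.] [ 0.469 -0.233  0.   ]
short_pin 0.43 [236. 172.] [0.593 0.291 0.   ]
tumbler 0.82 [434. 138.] [ 0.689 -0.296  0.   ]
jar 0.58 [193. 146.] [0.674 0.419 0.   ]
scene [[-0.366, 0.663, -0.653, 1.216], [0.931, 0.271, -0.246, 0.324], [0.014, -0.698, -0.716, 0.855], [0.0, 0.0, 0.0, 1.0]] 435.1668009714916 0.011124619080050446
rail 0.92 [280. 227.] [ 0.55  -0.033  0.   ]
rail 0.19 [395. 231.] [0.45  0.248 0.   ]
hole 0.69 [283. 213.] [ 0.556 -0.019  0.066]
nut_top 0.8 [281. 211.] 
[... 601 characters left out ...]
]
{'t': 1.0, 'joints': array([ 1.17702602e+00,  8.69494539e-02,  1.75904588e-01,  1.65982092e+00,
       -1.84283064e-05,  1.57078180e+00]), 'qvel': array([ 1.53971142e-03,  1.12397430e-05, -1.44320574e-03,  1.71933802e-04,
       -1.30690640e-03, -1.31652958e-03]), 'effort': array([ 9.17082471e-04, -5.20106864e+01,  4.64868236e+01,  1.65399266e-03,
       -7.31276577e-05, -1.41952233e-05]), 'ee_pos': array([0.21102261, 0.50790157, 0.25625933]), 'eef_rot': array([ 6.14521318e-01,  3.08089918e+00, -1.12668849e-04]), 'contact_force': array([-0.19937406, -0.66409004,  0.46736995]), 'ft_torque': array([-0.0095218 , -0.01089698, -0.04835777]), 'gripper_force': 0.0, 'opening': 0.08560009300587902}
```

View images.

```bash
python3 - <<'E'
import cv2
t=cv2.imread('pics/top0.png');s=cv2.imread('pics/scene0.png')
cv2.imwrite('pics/t1.png',cv2.resize(t[120:320,170:460],None,fx=2.7,fy=2.7,interpolation=cv2.INTER_CUBIC))
cv2.imwrite('pics/s1.png',cv2.resize(s[130:350,140:470],None,fx=2.4,fy=2.4,interpolation=cv2.INTER_CUBIC))
E
```

```text
(no output)
```

View pics/t1.png

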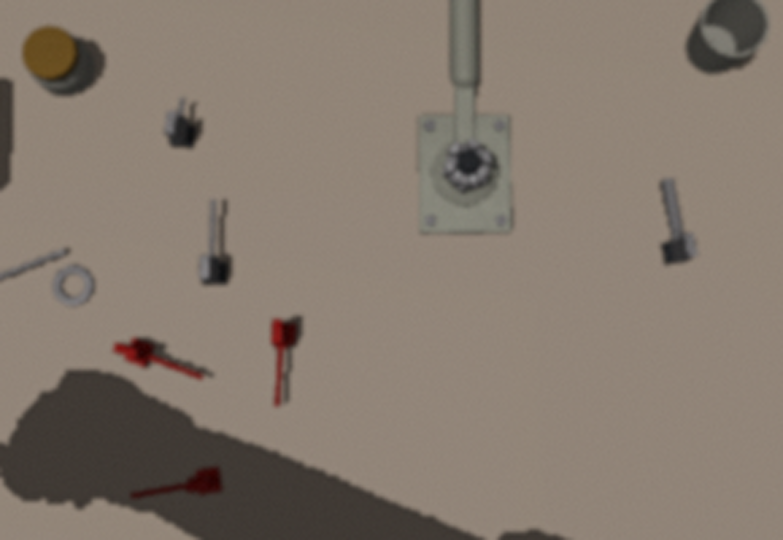

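View pics/s1.png

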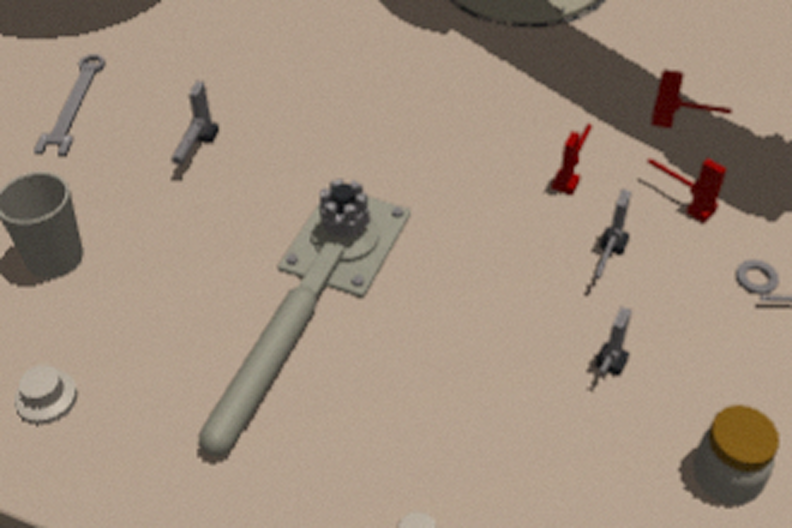

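The pictures show these pin-like things, given as top px and scene px: the steel long thin pin (248,222)/(396,230), the steel short pin (236,172)/(394,283), the steel thick pin (416,212)/(224,187), and red look-alikes at top (222,251), (277,243) and (250,300). I choose (248,222), and will check it in a crop. The nut is at top (341,180)/scene (281,211).

```bash
cat > b.py <<'E'
from h import *
for n in("top","scene"):
    z=np.load("pics/%s0.npz"%n); P=cloud(n,z["d"]); im=z["im"]; ok=z["d"]>0
    c=np.array([.555,-.017]); r=np.hypot(P[...,0]-c[0],P[...,1]-c[1])
    bed=ok&(r>.15)&(r<.2)&(P[...,2]<.012); print(n,"table z",np.median(P[bed][:,2]))
    q=P[ok&(r<.09)&(P[...,2]>.002)&(P[...,2]<.015)]; 
    b=cv2.minAreaRect((q[:,:2]*1000).astype(np.float32)); print("plate",b, np.median(q[:,2]))
    t=P[ok&(P[...,2]>.02)&(P[...,2]<.045)&(P[...,0]>.65)&(P[...,0]<.82)&(abs(P[...,1]-c[1])<.08)]
    vx,vy,x0,y0=cv2.fitLine((t[:,:2]*1000).astype(np.float32),cv2.DIST_L2,0,.01,.01).ravel(); print("tube ang deg",np.degrees(np.arctan2(vy*np.sign(vx),vx*np.sign(vx))),"y at x=.555",y0+(555-x0)*vy/vx,len(t),np.percentile(t[:,2],[50,95]),t[:,0].min(),t[:,0].max())
    u=P[ok&(r<.04)&(P[...,2]>.060)]; print("nut",len(u),u.mean(0),u.min(0),u.max(0))
    s=P[ok&(r<.015)]; print("z hist",np.histogram(s[:,2],bins=np.arange(.03,.1,.004)))
    for a in((.447,.256),):
        rr=np.hypot(P[...,0]-a[0],P[...,1]-a[1])
        g=P[ok&(rr<.09)&(P[...,2]>.055)]; print("pin plate top",len(g),g.mean(0),g.max(0)); 
        g=P[ok&(rr<.10)&(P[...,2]>.02)&(P[...,2]<.036)&(P[...,0]>a[0]+.02)]; 
        if len(g)>3: print("shank",len(g),g.mean(0),g.min(0),g.max(0), np.polyfit(g[:,0],g[:,1],1))
    px=np.array(proj(n,[.555,-.017,.065])).astype(int); k=np.array(proj(n,[.46,.256,.035])).astype(int)
    cr=[cv2.resize(im[p[1]-w:p[1]+w,p[0]-w:p[0]+w,::-1],(390,290*1) if 0 else (290,290),interpolation=cv2.INTER_CUBIC) for p,w in((px,20),(k,26))]
    cv2.imwrite("pics/c_%s.png"%n,np.hstack(cr)); print(px,k)
cv2.imwrite("pics/c.png",np.vstack([cv2.imread("pics/c_top.png"),cv2.imread("pics/c_scene.png")]))
E
python3 b.py
```

```text
top table z -0.0005026529294633875
plate ((552.8018188476562, -16.17890167236328), (175.02041625976562, 173.62643432617188), 86.02535247802734) 0.007327302863164409
tube ang deg -0.92280865 y at x=.555 -15.709562 611 [0.03152911 0.03698098] 0.6500818922160652 0.8198744471938497
nut 161 [ 0.55227418 -0.01738901  0.07388794] [ 0.5297798  -0.0405185   0.06053176] [0.57789481 0.00670936 0.08361094]
z hist (array([ 0,  0,  0,  0,  1,  4, 12,  4,  2,  3,  5, 24, 31,  1,  0,  0,  0]), array([0.03 , 0.034, 0.038, 0.042, 0.046, 0.05 , 0.054, 0.058, 0.062,
       0.066, 0.07 , 0.074, 0.078, 0.082, 0.086, 0.09 , 0.094, 0.098]))
pin plate top 37 [0.44770137 0.25074468 0.07251485] [0.45953801 0.25747214 0.07719316]
shank 43 [0.49535454 0.25058354 0.03212011] [0.46880116 0.24740795 0.02669496] [0.52283799 0.25405226 0.03575965] [-0.06035627  0.28048129]
[342 179] [245 216]
scene table z 1.0755990809130367e-05
plate ((557.4067993164062, -17.02276611328125), (173.65806579589844, 175.57223510742188), 10.9146728515625) 0.00800103110773498
tube ang deg -0.42256442 y at x=.555 -16.943785 863 [0.03189419 0.03572282] 0.651003128455154 0.8199541902721273
nut 242 [ 0.55949412 -0.01932883  0.07204698] [ 0.53329994 -0.04521582  0.06007687] [0.58038842 0.00255977 0.08302197]
z hist (array([ 0,  0,  0,  0,  0,  1,  9,  9,  6,  7, 19, 19, 42,  2,  0,  0,  0]), array([0.03 , 0.034, 0.038, 0.042, 0.046, 0.05 , 0.054, 0.058, 0.062,
       0.066, 0.07 , 0.074, 0.078, 0.082, 0.086, 0.09 , 0.094, 0.098]))
pin plate top 53 [0.45450786 0.24879566 0.0698842 ] [0.46395263 0.25368445 0.07670197]
shank 50 [0.49693035 0.24732539 0.03243619] [0.46729451 0.24095389 0.02777846] [0.52630908 0.25365258 0.03578276] [-0.02175074  0.25813399]
[283 213] [398 225]
```

View pics/c.png

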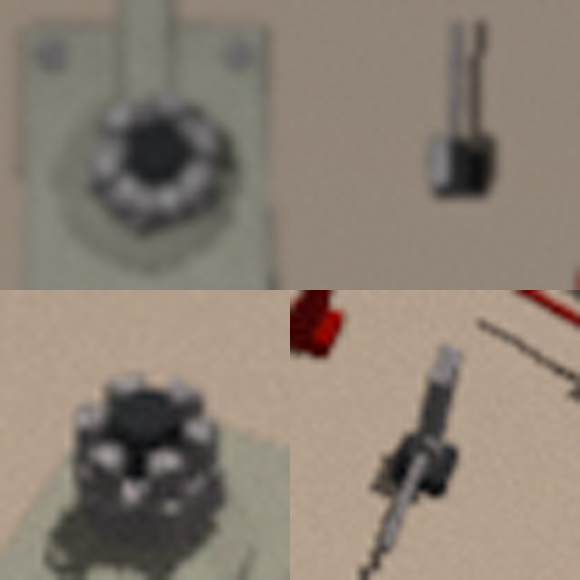

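```bash
cat > n.py <<'E'
from h import *
def nut(n,im,d,c0=(.555,-.0175)):
    P=cloud(n,d);ok=d>0
    r=np.hypot(P[...,0]-c0[0],P[...,1]-c0[1]); s=P[ok&(r<.013)&(P[...,2]>.0755)&(P[...,2]<.084)]
    cs=(s[:,:2].max(0)+s[:,:2].min(0))/2
    g=im.mean(2).astype(np.float32); th=np.arange(0,360,2)
    best=[]
    for cx in np.arange(-.004,.0041,.001):
      for cy in np.arange(-.004,.0041,.001):
        C=np.array([c0[0]+cx,c0[1]+cy]); v=[]
        for rr in(.0155,.018,.0205):
            uv=np.array([proj(n,[C[0]+rr*np.cos(t),C[1]+rr*np.sin(t),.073]) for t in np.radians(th)],np.float32)
            v.append(cv2.remap(g,uv[:,0].reshape(1,-1),uv[:,1].reshape(1,-1),cv2.INTER_LINEAR).ravel())
        v=np.mean(v,0); f=np.sum(v*np.exp(-6j*np.radians(th)))
        best.append((abs(f)/len(v),np.degrees(np.angle(f))/-6,C))
    best.sort(key=lambda b:-b[0])
    # bright maxima at b; slots at b+30
    print(n,"stud",cs,len(s),[(round(b[0],1),"slot",round((b[1]+30)%60,1),b[2].round(4).tolist()) for b in best[:5]])
if __name__=="__main__":
    for n in("top","scene"):
        z=np.load("pics/%s0.npz"%n); nut(n,z["im"],z["d"])
E
python3 n.py
```

```text
Traceback (most recent call last):
  File "n.py", line 21, in <module>
    z=np.load("pics/%s0.npz"%n); nut(n,z["im"],z["d"])
                                 ~~~^^^^^^^^^^^^^^^^^^
  File "n.py", line 12, in nut
    uv=np.array([proj(n,[C[0]+rr*np.cos(t),C[1]+rr*np.sin(t),.073]) for t in np.radians(th)],np.float32)
                 ~~~~^^^^^^^^^^^^^^^^^^^^^^^^^^^^^^^^^^^^^^^^^^^^^^
  File "h.py", line 22, in proj
    m,f=K(n);E=np.array(m["extrinsics"]);c=E[:3,:3].T@(np.array(p)-E[:3,3]);a,b=c[0]/c[2],c[1]/c[2]
        ~^^^
  File "h.py", line 5, in K
    m=manip.camera_model(n); f=200/np.tan(np.radians(m["vertical_fov"])/2)
ValueError: time passes only in moves, steps and waits
```

```bash
python3 - <<'E'
s=open('h.py').read()
s=s.replace("def K(n):\n","import functools\n@functools.lru_cache\ndef K(n):\n")
open('h.py','w').write(s)
E
python3 n.py
```

```text
top stud [ 0.55368009 -0.0178469 ] 54 [(np.float64(4.3), 'slot', np.float64(12.6), [0.556, -0.0165]), (np.float64(4.3), 'slot', np.float64(12.6), [0.557, -0.0165]), (np.float64(4.2), 'slot', np.float64(12.7), [0.557, -0.0175]), (np.float64(4.2), 'slot', np.float64(12.9), [0.556, -0.0175]), (np.float64(4.1), 'slot', np.float64(12.6), [0.556, -0.0155])]
scene stud [ 0.5555923 -0.0188133] 52 [(np.float64(13.5), 'slot', np.float64(13.5), [0.556, -0.0195]), (np.float64(13.3), 'slot', np.float64(14.6), [0.556, -0.0205]), (np.float64(13.2), 'slot', np.float64(14.2), [0.557, -0.0195]), (np.float64(13.0), 'slot', np.float64(15.4), [0.557, -0.0205]), (np.float64(13.0), 'slot', np.float64(12.8), [0.555, -0.0195])]
```

```bash
cat > go.py <<'E'
# usage: go.py x y z yawdeg(tool y axis)  -> remaining shift in tool units (current axes), turns in units; tilt
import sys; from h import *
s=manip.sense(); M=R.from_rotvec(s["eef_rot"]).as_matrix(); x,y,z,w=map(float,sys.argv[1:5])
yaw=np.degrees(np.arctan2(M[1,1],M[0,1])); 
print("t",s["t"],"pos",s["ee_pos"].round(4),"yaw %.2f"%yaw,"tilt",np.degrees(np.arccos(-M[2,2])).round(2),"F",s["contact_force"].round(1),"T",s["ft_torque"].round(2),"open",round(s["opening"],4),round(s["gripper_force"],1),"j6",s["joints"][5].round(2))
print("shift units",(M.T@(np.array([x,y,z])-s["ee_pos"])/.03).round(3),"turn z units",round(-(w-yaw)/5,2))
yv=np.array([M[0,1],M[1,1]]);print("force along tool y",round(float(yv@s["contact_force"][:2]),2))
E
python3 -m jog '[[-0.87,-0.59,0,0,0,0],[-0.87,-0.59,0,0,0,0],[-0.87,-0.59,0,0,0,0],[-0.87,-0.59,0,0,0,0],[-0.87,-0.59,0,0,0,0],[-0.87,-0.59,0,0,0,0],[-0.87,-0.59,0,0,0,0],[-0.87,-0.59,0,0,0,0],[-0.87,-0.59,0,0,0,0],[-0.87,-0.59,0,0,0,-1]]'; python3 go.py .5555 -.018 .13 73.2
```

```text
t: 1.83
ee_pos: [0.3847, 0.2429, 0.2565]
eef_rot: [0.481, 3.104, 0.001]
contact_force: [0.5, 0.2, 0.9]
opening: 0.0853
gripper_force: 0.0
t 1.8333 pos [0.3847 0.2429 0.2565] yaw 72.38 tilt 0.03 F [0.5 0.2 0.9] T [0.03 0.   0.07] open 0.0853 0.0 j6 0.87
shift units [-8.058 -6.566  4.217] turn z units -0.16
force along tool y 0.38
```

```bash
python3 -m jog '[[-0.9,-0.73,0.2,0,0,-0.16],[-0.9,-0.73,0.5,0,0,0],[-0.9,-0.73,0.5,0,0,0],[-0.9,-0.73,0.5,0,0,0],[-0.9,-0.73,0.5,0,0,0],[-0.9,-0.73,0.5,0,0,0],[-0.9,-0.73,0.5,0,0,0],[-0.9,-0.73,0.5,0,0,0],[-0.9,-0.73,0.5,0,0,0],[0,0,0,0,0,0]]'; python3 go.py .5555 -.018 .063 73.2
```

```text
t: 2.67
ee_pos: [0.5606, -0.019, 0.1264]
eef_rot: [-0.463, -3.104, 0.002]
contact_force: [-0.5, 0.3, -0.5]
opening: 0.0855
gripper_force: 0.0
t 2.6667 pos [ 0.5606 -0.019   0.1264] yaw 73.03 tilt 0.21 F [-0.5  0.3 -0.5] T [ 0.08  0.04 -0.04] open 0.0855 0.0 j6 0.26
shift units [ 0.166 -0.014  2.115] turn z units -0.03
force along tool y 0.14
```

```bash
python3 -m jog '[[0.17,0,0.4,0,0,0],[0,0,0.5,0,0,0],[0,0,0.5,0,0,0],[0,0,0.5,0,0,0],[0,0,0.2,0,0,0],[0,0,0,0,0,0],[0,0,0,0,0,0]]' 0.3; python3 go.py .5555 -.018 .063 73.2
```

```text
t: 3.25
ee_pos: [0.5544, -0.0134, 0.0675]
eef_rot: [-0.458, -3.107, 0.001]
contact_force: [-0.9, -1.7, -1.5]
opening: 0.0602
gripper_force: 1.2
t 3.25 pos [ 0.5544 -0.0134  0.0675] yaw 73.24 tilt 0.05 F [-0.9 -1.7 -1.5] T [-0.36  0.26 -0.01] open 0.0602 1.2 j6 0.27
shift units [-0.08  -0.137  0.149] turn z units 0.01
force along tool y -1.87
```

```bash
python3 -m jog '[[0,0,0.1,0,0,0],[0,0,0,0,0,0],[0,0,0,0,0,0]]'; python3 go.py .5555 -.018 .063 73.2
```

```text
t: 3.5
ee_pos: [0.5552, -0.0136, 0.0651]
eef_rot: [0.458, 3.107, -0.001]
contact_force: [0.4, -4.2, 1.4]
opening: 0.0599
gripper_force: 1.8
t 3.5 pos [ 0.5552 -0.0136  0.0651] yaw 73.23 tilt 0.09 F [ 0.4 -4.2  1.4] T [-0.75  0.03  0.07] open 0.0599 1.8 j6 0.27
shift units [-0.052 -0.138  0.069] turn z units 0.01
force along tool y -3.85
```

```bash
python3 -m jog '[[-0.05,-0.14,0.07,0,0,0],[0,0,0,0,0,0],[0,0,0,0,0,0]]'; python3 go.py .5555 -.018 .063 73.2; python3 -m jog '[[0,0,0,0,0,0],[0,0,0,0,0,0],[0,0,0,0,0,0],[0,0,0,0,0,0]]' 0.5 20; python3 go.py .5555 -.018 .063 73.2
```

```text
t: 3.75
ee_pos: [0.5549, -0.0178, 0.0621]
eef_rot: [-0.458, -3.108, -0.001]
contact_force: [-0.0, -0.4, -0.3]
opening: 0.0595
gripper_force: 0.0
t 3.75 pos [ 0.5549 -0.0178  0.0621] yaw 73.23 tilt 0.03 F [-0.  -0.4 -0.3] T [ 0.01 -0.02 -0.01] open 0.0595 0.0 j6 0.26
shift units [-0.021 -0.002 -0.029] turn z units 0.01
force along tool y -0.38
t: 4.08
ee_pos: [0.5542, -0.0202, 0.063]
eef_rot: [-0.461, -3.107, 0.009]
contact_force: [-7.5, -15.4, 8.2]
opening: 0.0456
gripper_force: 21.6
t 4.0833 pos [ 0.5542 -0.0202  0.063 ] yaw 73.14 tilt 0.32 F [ -7.5 -15.4   8.2] T [-3.2   1.52  0.18] open 0.0456 21.6 j6 0.26
shift units [-0.019  0.083 -0.001] turn z units -0.01
force along tool y -16.95
```

```bash
python3 -m jog '[[0,-0.08,0,0,0,0],[0,0,0,0,0,0],[0,0,0,0,0,0]]' 0.6 60; python3 go.py .5555 -.018 .063 59.3
```

```text
t: 4.33
ee_pos: [0.5541, -0.0205, 0.0632]
eef_rot: [0.458, 3.107, -0.002]
contact_force: [-5.0, -1.7, 8.6]
opening: 0.0444
gripper_force: 60.7
t 4.3333 pos [ 0.5541 -0.0205  0.0632] yaw 73.22 tilt 0.07 F [-5.  -1.7  8.6] T [-0.96  0.98 -0.01] open 0.0444 60.7 j6 0.26
shift units [-0.019  0.092  0.008] turn z units 2.78
force along tool y -3.06
```

```bash
python3 -m jog '[[0,-0.01,-0.04,0,0,0.4],[0,0,0,0,0,0.5],[0,0,0,0,0,0.5],[0,0,0,0,0,0.5],[0,0,0,0,0,0.5],[0,0,0,0,0,0.38],[0,0,0,0,0,0],[0,0,0,0,0,0],[0,0,0,0,0,0]]'; python3 go.py .5555 -.018 .063 59.3
```

```text
t: 5.08
ee_pos: [0.5542, -0.0202, 0.0633]
eef_rot: [0.829, 3.03, 0.0]
contact_force: [2.3, 1.3, -2.1]
opening: 0.0444
gripper_force: 62.9
t 5.0833 pos [ 0.5542 -0.0202  0.0633] yaw 59.38 tilt 0.01 F [ 2.3  1.3 -2.1] T [-0.19 -0.16 -0.38] open 0.0444 62.9 j6 0.5
shift units [0.001 0.085 0.01 ] turn z units 0.02
force along tool y 2.31
```

```bash
python3 -m jog '[[0,0,0,0,0,0],[0,0,0,0,0,0],[0,0,0,0,0,0],[0,0,0,0,0,0],[0,0,0,0,0,0],[0,0,0,0,0,0]]' 0.1; python3 go.py .5555 -.018 .063 119.3;  python3 -m jog '[[0,0,0,0,0,-1],[0,0,0,0,0,-1],[0,0,0,0,0,-1],[0,0,0,0,0,-1],[0,0,0,0,0,-1],[0,0,0,0,0,-1],[0,0,0,0,0,-1],[0,0,0,0,0,-1],[0,0,0,0,0,-1],[0,0,0,0,0,-1]]';  python3 -m jog '[[0,0,0,0,0,-1],[0,0,0,0,0,-1],[0,0,0,0,0,0],[0,0,0,0,0,0]]'; python3 go.py .5555 -.018 .063 119.3
```

```text
t: 5.58
ee_pos: [0.5542, -0.0204, 0.0635]
eef_rot: [0.831, 3.03, 0.0]
contact_force: [0.0, 0.9, -0.1]
opening: 0.077
gripper_force: 0.0
t 5.5833 pos [ 0.5542 -0.0204  0.0635] yaw 59.34 tilt 0.01 F [ 0.   0.9 -0.1] T [-0.01  0.01  0.02] open 0.077 0.0 j6 0.5
shift units [0.003 0.091 0.018] turn z units -11.99
force along tool y 0.77
t: 6.42
ee_pos: [0.5541, -0.0203, 0.0634]
eef_rot: [-0.534, 3.096, 0.0]
contact_force: [1.6, 0.2, 0.2]
opening: 0.0769
gripper_force: 0.0
t: 6.75
ee_pos: [0.5541, -0.0204, 0.0634]
eef_rot: [-0.792, 3.04, 0.0]
contact_force: [0.1, -0.8, -0.2]
opening: 0.0768
gripper_force: 0.0
t 6.75 pos [ 0.5541 -0.0204  0.0634] yaw 119.19 tilt 0.0 F [ 0.1 -0.8 -0.2] T [-0.03 -0.03 -0.06] open 0.0768 0.0 j6 -0.55
shift units [-0.079  0.046  0.014] turn z units -0.02
force along tool y -0.79
```

```bash
python3 -m jog '[[0,0,0,0,0,0],[0,0,0,0,0,0],[0,0,0,0,0,0],[0,0,0,0,0,0],[0,0,0,0,0,0],[0,0,0,0,0,0],[0,0,0,0,0,0],[0,0,0,0,0,0]]' 0.55 20; python3 go.py .5555 -.018 .063 119.3
```

```text
t: 7.42
ee_pos: [0.5547, -0.0213, 0.0639]
eef_rot: [-0.793, 3.039, -0.004]
contact_force: [2.1, -5.1, 1.7]
opening: 0.0456
gripper_force: 23.6
t 7.4167 pos [ 0.5547 -0.0213  0.0639] yaw 119.24 tilt 0.15 F [ 2.1 -5.1  1.7] T [-1.13 -0.37  0.12] open 0.0456 23.6 j6 -0.55
shift units [-0.076  0.085  0.029] turn z units -0.01
force along tool y -5.49
```

```bash
python3 -m jog '[[0,0,0,0,0,0],[0,0,0,0,0,0],[0,0,0,0,0,0],[0,0,0,0,0,0],[0,0,-0.4,0,0,0],[0,0,-0.8,0,0,0],[0,0,-0.9,0,0,0],[0,0,-0.9,0,0,0],[0,0,-0.6,0,0,1],[0,0,0,0,0,1]]' 0; python3 go.py .449 .250 .15 88
```

```text
t: 8.25
ee_pos: [0.5556, -0.0203, 0.1771]
eef_rot: [-0.521, 3.091, -0.002]
contact_force: [-0.3, -0.6, -0.6]
opening: 0.0854
gripper_force: 0.0
t 8.25 pos [ 0.5556 -0.0203  0.1771] yaw 109.12 tilt 0.39 F [-0.3 -0.6 -0.6] T [-0.01 -0.05  0.02] open 0.0854 0.0 j6 -0.37
shift units [0.412 9.679 0.877] turn z units 4.22
force along tool y -0.48
```

```bash
python3 -m jog '[[0,0.2,0,0,0,1],[0,0.2,0,0,0,1],[0,0.2,0,0,0,1],[0,0.2,0,0,0,1],[0,0.2,0,0,0,0],[0,0,0,0,0,0]]' 0.4; python3 go.py .449 .250 .15 88
```

```text
t: 8.75
ee_pos: [0.5494, 0.0099, 0.1721]
eef_rot: [0.013, 3.141, 0.0]
contact_force: [0.8, -0.5, 0.5]
opening: 0.0512
gripper_force: 0.0
t 8.75 pos [0.5494 0.0099 0.1721] yaw 89.53 tilt 0.04 F [ 0.8 -0.5  0.5] T [-0.03  0.01  0.  ] open 0.0512 0.0 j6 0.03
shift units [3.411 7.975 0.738] turn z units 0.31
force along tool y -0.51
```

Arm is out of the way of the nut, so I take a fresh look at the nut and pin on the way.

```bash
python3 -m jog '[[0.4,0.9,0.1,0,0,0],[0.4,0.9,0.1,0,0,0],[0.4,0.9,0.1,0,0,0],[0.4,0.9,0.1,0,0,0],[0.4,0.9,0.1,0,0,0],[0.4,0.9,0.1,0,0,0],[0.4,0.9,0.1,0,0,0],[0.4,0.9,0,0,0,0],[0.2,0.75,0,0,0,0.3],[0,0,0,0,0,0]]'; python3 - <<'E'
from n import *
for n in("top","scene"):
    im,d=manip.camera(n); np.savez("pics/%s1.npz"%n,im=im,d=d); nut(n,im,d,(.5555,-.0185))
E
python3 go.py .449 .250 .070 88
```

```text
t: 9.58
ee_pos: [0.449, 0.2517, 0.1507]
eef_rot: [0.052, 3.141, 0.002]
contact_force: [-0.7, -0.6, -0.3]
opening: 0.051
gripper_force: 0.0
top stud [ 0.55425714 -0.01766639] 51 [(np.float64(4.7), 'slot', np.float64(57.6), [0.5565, -0.0195]), (np.float64(4.7), 'slot', np.float64(58.2), [0.5565, -0.0185]), (np.float64(4.6), 'slot', np.float64(58.6), [0.5565, -0.0175]), (np.float64(4.5), 'slot', np.float64(56.8), [0.5575, -0.0195]), (np.float64(4.5), 'slot', np.float64(58.8), [0.5555, -0.0185])]
scene stud [ 0.5560955  -0.01965424] 57 [(np.float64(15.5), 'slot', np.float64(58.7), [0.5555, -0.0195]), (np.float64(15.4), 'slot', np.float64(59.5), [0.5565, -0.0195]), (np.float64(15.1), 'slot', np.float64(0.2), [0.5555, -0.0205]), (np.float64(15.1), 'slot', np.float64(1.1), [0.5565, -0.0205]), (np.float64(14.6), 'slot', np.float64(57.2), [0.5555, -0.0185])]
t 9.6833 pos [0.4499 0.2492 0.1506] yaw 88.09 tilt 0.01 F [ 0.4  0.5 -0.6] T [-0.01 -0.01 -0.02] open 0.0513 0.0 j6 0.54
shift units [0.03  0.025 2.688] turn z units 0.02
force along tool y 0.5
```

```bash
python3 -m jog '[[0.03,0.03,0.5,0,0,0],[0,0,0.7,0,0,0],[0,0,0.7,0,0,0],[0,0,0.5,0,0,0],[0,0,0.3,0,0,0],[0,0,0,0,0,0],[0,0,0,0,0,0]]'; python3 go.py .449 .250 .070 88; python3 -m jog '[[0,0,0,0,0,0],[0,0,0,0,0,0],[0,0,0,0,0,0],[0,0,0,0,0,0],[0,0,0,0,0,0],[0,0,0,0,0,0]]' 0.95 30; python3 go.py .449 .250 .15 89.3
```

```text
t: 10.27
ee_pos: [0.4495, 0.249, 0.0698]
eef_rot: [-0.059, -3.141, 0.0]
contact_force: [1.1, -0.3, 1.6]
opening: 0.0513
gripper_force: 0.0
t 10.2667 pos [0.4495 0.249  0.0698] yaw 87.83 tilt 0.01 F [ 1.1 -0.3  1.6] T [-0.02  0.04 -0.04] open 0.0513 0.0 j6 0.54
shift units [ 0.018  0.032 -0.008] turn z units -0.03
force along tool y -0.25
t: 10.77
ee_pos: [0.4496, 0.2498, 0.0702]
eef_rot: [0.059, 3.14, 0.001]
contact_force: [-0.4, -0.4, 5.9]
opening: 0.0098
gripper_force: 34.7
t 10.7667 pos [0.4496 0.2498 0.0702] yaw 87.84 tilt 0.07 F [-0.4 -0.4  5.9] T [-0.1   0.13  0.01] open 0.0098 34.7 j6 0.54
shift units [ 0.016  0.007 -2.661] turn z units -0.29
force along tool y -0.36
```

```bash
python3 -m jog '[[0,0,-0.5,0,0,0],[0,0,-0.9,0,0,0],[0,0,-0.9,0,0,0],[0,0,-0.7,0,0,-0.29],[0,-0.4,0,0,0,0],[0,-0.8,0,0,0,0],[0,-0.8,0,0,0,0],[0,-0.8,0,0,0,0],[0,-0.8,0,0,0,0]]'; python3 go.py .440 -.0195 .1057 89.3
```

```text
t: 11.52
ee_pos: [0.4473, 0.1403, 0.1585]
eef_rot: [-0.019, -3.141, 0.001]
contact_force: [0.9, 0.3, -1.8]
opening: 0.0096
gripper_force: 33.7
t 11.5167 pos [0.4473 0.1403 0.1585] yaw 89.30 tilt 0.06 F [ 0.9  0.3 -1.8] T [-0.01  0.01 -0.01] open 0.0096 33.7 j6 0.32
shift units [ 0.176 -5.33   1.761] turn z units 0.0
force along tool y 0.27
```

```bash
python3 -m jog '[[0.1,-0.8,0,0,0,0],[0.1,-0.8,0,0,0,0],[0,-0.8,0,0,0,0],[0,-0.8,0.2,0,0,0],[0,-0.8,0.4,0,0,0],[0,-0.6,0.4,0,0,0],[0,-0.3,0.4,0,0,0],[0,0,0.3,0,0,0],[0,0,0,0,0,0],[0,0,0,0,0,0]]'; python3 go.py .440 -.0195 .1057 89.3
python3 - <<'E'
from h import *
out=[]
for n in("top","scene"):
    im,d=manip.camera(n); np.savez("pics/%s2.npz"%n,im=im,d=d)
    p=np.array(proj(n,[.52,-.02,.065])).astype(int); out.append(cv2.resize(im[p[1]-35:p[1]+35,p[0]-40:p[0]+40,::-1],None,fx=5,fy=5,interpolation=cv2.INTER_CUBIC))
    P=cloud(n,d); q=P[(d>0)&(P[...,2]>.055)&(P[...,2]<.075)&(P[...,0]>.458)&(P[...,0]<.53)&(abs(P[...,1]+.02)<.012)]
    print(n,len(q),q.mean(0).round(4),q.max(0).round(4),q.min(0).round(4),np.polyfit(q[:,0],q[:,1],1).round(4))
cv2.imwrite("pics/d.png",np.hstack(out))
E
```

```text
t: 12.35
ee_pos: [0.4397, -0.0047, 0.1078]
eef_rot: [-0.019, -3.14, -0.0]
contact_force: [0.1, -0.2, -0.4]
opening: 0.0093
gripper_force: 33.7
t 12.35 pos [ 0.4397 -0.0047  0.1078] yaw 89.30 tilt 0.07 F [ 0.1 -0.2 -0.4] T [-0.03  0.06 -0.01] open 0.0093 33.7 j6 0.0
shift units [-0.018 -0.493  0.071] turn z units 0.0
force along tool y -0.17<stdin>:7: RuntimeWarning: Mean of empty slice.
  ret = um.true_divide(
Traceback (most recent call last):
ValueError: zero-size array to reduction operation maximum which has no identity
```

```bash
python3 -m jog '[[0,-0.3,0.07,0,0,0],[0,-0.19,0,0,0,0],[0,0,0,0,0,0],[0,0,0,0,0,0]]'; python3 go.py .440 -.0195 .1057 89.3
python3 - <<'E'
from h import *
out=[]
for n in("top","scene"):
    im,d=manip.camera(n); np.savez("pics/%s2.npz"%n,im=im,d=d)
    p=np.array(proj(n,[.52,-.02,.065])).astype(int); out.append(cv2.resize(im[p[1]-35:p[1]+35,p[0]-40:p[0]+40,::-1],None,fx=5,fy=5,interpolation=cv2.INTER_CUBIC))
    P=cloud(n,d); q=P[(d>0)&(P[...,2]>.055)&(P[...,2]<.078)&(P[...,0]>.462)&(P[...,0]<.53)&(abs(P[...,1]+.02)<.012)]
    if len(q)>3: print(n,len(q),q.mean(0).round(4),q.max(0).round(4),q.min(0).round(4),np.polyfit(q[:,0],q[:,1],1).round(4))
cv2.imwrite("pics/d.png",np.hstack(out))
E
```

```text
t: 12.73
ee_pos: [0.44, -0.0202, 0.1066]
eef_rot: [0.02, 3.141, 0.0]
contact_force: [0.1, -0.3, -1.0]
opening: 0.0091
gripper_force: 33.8
t 12.7333 pos [ 0.44   -0.0202  0.1066] yaw 89.26 tilt 0.03 F [ 0.1 -0.3 -1. ] T [ 0.02  0.01 -0.02] open 0.0091 33.8 j6 -0.03
shift units [0.001 0.023 0.03 ] turn z units -0.01
force along tool y -0.34
scene 40 [ 0.4909 -0.0204  0.0685] [ 0.5168 -0.0172  0.072 ] [ 0.4632 -0.0242  0.0637] [-0.0251 -0.008 ]
```

View pics/d.png

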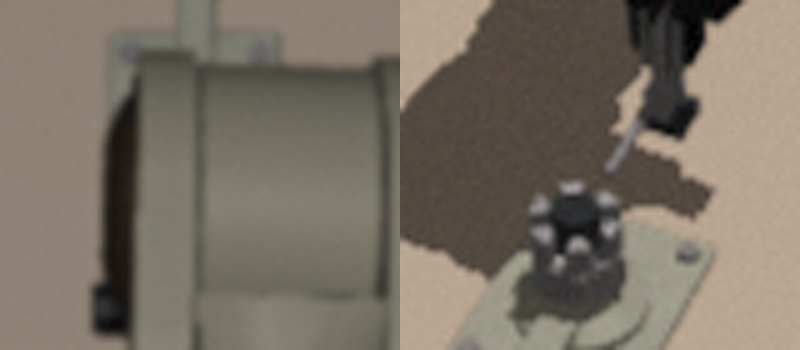

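```bash
python3 -m jog '[[-0.3,0.02,0.03,0,0,0],[-0.3,0,0,0,0,0],[-0.2,0,0,0,0,0],[0,0,0,0,0,0],[0,0,0,0,0,0]]'; python3 go.py .5165 -.0209 .1057 89.3;python3 -m jog '[[-0.05,0,0,0,0,0],[-0.05,0,0,0,0,0],[0,0,0,0,0,0],[0,0,0,0,0,0]]'; python3 go.py .5165 -.0209 .1057 89.3
```

```text
t: 13.25
ee_pos: [0.4641, -0.0196, 0.1051]
eef_rot: [-0.019, -3.141, -0.0]
contact_force: [0.2, -0.1, -1.6]
opening: 0.0095
gripper_force: 33.7
t 13.25 pos [ 0.4641 -0.0196  0.1051] yaw 89.29 tilt 0.05 F [ 0.2 -0.1 -1.6] T [ 0.02  0.02 -0.01] open 0.0095 33.7 j6 -0.03
shift units [-1.746 -0.021 -0.022] turn z units -0.0
force along tool y -0.14
t: 13.58
ee_pos: [0.4668, -0.0197, 0.1054]
eef_rot: [0.02, 3.141, 0.0]
contact_force: [0.3, 0.4, -1.6]
opening: 0.0093
gripper_force: 33.7
t 13.5833 pos [ 0.4668 -0.0197  0.1054] yaw 89.28 tilt 0.0 F [ 0.3  0.4 -1.6] T [0.04 0.01 0.01] open 0.0093 33.7 j6 -0.03
shift units [-1.657 -0.019 -0.009] turn z units -0.0
force along tool y 0.45
```

```bash
for i in 1 2 3; do :; done; python3 -m jog '[[-0.04,0,0,0,0,0],[-0.03,0,0,0,0,0],[0,0,0,0,0,0],[0,0,0,0,0,0]]'; python3 go.py .5165 -.0209 .1057 89.3;
```

```text
t: 13.92
ee_pos: [0.469, -0.0197, 0.1054]
eef_rot: [0.02, 3.141, 0.0]
contact_force: [-0.1, 0.6, -0.9]
opening: 0.0095
gripper_force: 33.7
t 13.9167 pos [ 0.469  -0.0197  0.1054] yaw 89.29 tilt 0.0 F [-0.1  0.6 -0.9] T [ 0.   -0.01  0.01] open 0.0095 33.7 j6 -0.03
shift units [-1.585 -0.019 -0.009] turn z units -0.0
force along tool y 0.6
```

```bash
python3 -m jog '[[-0.04,0,0,0,0,0],[-0.03,0,0,0,0,0],[0,0,0,0,0,0],[0,0,0,0,0,0]]'; python3 go.py .5165 -.0209 .1057 89.3;
```

```text
t: 14.25
ee_pos: [0.4711, -0.0198, 0.1053]
eef_rot: [-0.02, -3.141, -0.0]
contact_force: [-0.1, -0.5, -1.2]
opening: 0.0096
gripper_force: 33.7
t 14.25 pos [ 0.4711 -0.0198  0.1053] yaw 89.28 tilt 0.01 F [-0.1 -0.5 -1.2] T [-0.03 -0.03  0.04] open 0.0096 33.7 j6 -0.03
shift units [-1.515 -0.019 -0.012] turn z units -0.0
force along tool y -0.51
```

```bash
python3 -m jog '[[-0.04,0,0,0,0,0],[-0.03,0,0,0,0,0],[0,0,0,0,0,0],[0,0,0,0,0,0]]'; python3 go.py .5165 -.0209 .1057 89.3;
```

```text
t: 14.58
ee_pos: [0.4732, -0.0198, 0.1054]
eef_rot: [-0.02, -3.141, 0.0]
contact_force: [0.9, -0.3, -1.5]
opening: 0.0096
gripper_force: 33.7
t 14.5833 pos [ 0.4732 -0.0198  0.1054] yaw 89.29 tilt 0.0 F [ 0.9 -0.3 -1.5] T [ 0.03 -0.07  0.02] open 0.0096 33.7 j6 -0.03
shift units [-1.444 -0.019 -0.011] turn z units -0.0
force along tool y -0.26
```

```bash
python3 -m jog '[[-0.05,0,0,0,0,0],[-0.05,0,0,0,0,0],[0,0,0,0,0,0],[0,0,0,0,0,0]]'; python3 go.py .5165 -.0209 .1057 89.3;
```

```text
t: 14.92
ee_pos: [0.4762, -0.0198, 0.1054]
eef_rot: [-0.02, -3.141, -0.0]
contact_force: [-0.1, 0.3, -1.3]
opening: 0.0096
gripper_force: 33.7
t 14.9167 pos [ 0.4762 -0.0198  0.1054] yaw 89.29 tilt 0.0 F [-0.1  0.3 -1.3] T [ 0.04 -0.04  0.02] open 0.0096 33.7 j6 -0.03
shift units [-1.343 -0.019 -0.012] turn z units -0.0
force along tool y 0.28
```

```bash
python3 - <<'E'
from h import *
im,d=manip.camera("scene"); p=np.array(proj("scene",[.54,-.02,.065])).astype(int)
cv2.imwrite("pics/e.png",cv2.resize(im[p[1]-35:p[1]+35,p[0]-40:p[0]+40,::-1],None,fx=7,fy=7,interpolation=cv2.INTER_CUBIC))
E
```

```text
(no output)
```

View pics/e.png

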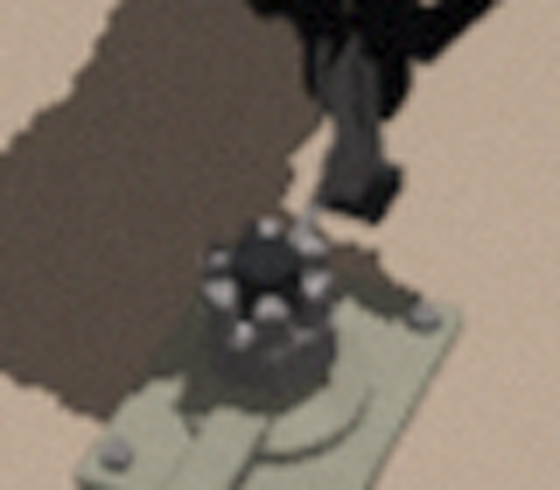

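The picture shows the shank (around (310,215)) entering the slot between the merlons at (270,228) and (310,240). There is no force, so I go on gently.

```bash
python3 -m jog '[[-0.05,0,0,0,0,0],[-0.07,0,0,0,0,0],[-0.07,0,0,0,0,0],[0,0,0,0,0,0],[0,0,0,0,0,0]]'; python3 go.py .5165 -.0209 .1057 89.3;
```

```text
t: 15.38
ee_pos: [0.4819, -0.0199, 0.1053]
eef_rot: [-0.02, -3.141, -0.0]
contact_force: [-0.6, 1.0, -1.1]
opening: 0.0092
gripper_force: 33.7
t 15.3833 pos [ 0.4819 -0.0199  0.1053] yaw 89.29 tilt 0.01 F [-0.6  1.  -1.1] T [ 0.    0.   -0.03] open 0.0092 33.7 j6 -0.03
shift units [-1.152 -0.019 -0.013] turn z units -0.0
force along tool y 0.94
```

```bash
python3 -m jog '[[-0.1,0,0,0,0,0],[-0.1,0,0,0,0,0],[-0.1,0,0,0,0,0],[0,0,0,0,0,0]]'; python3 go.py .5165 -.0209 .1057 89.3;python3 -m jog '[[-0.1,0,0,0,0,0],[-0.1,0,0,0,0,0],[-0.1,0,0,0,0,0],[0,0,0,0,0,0]]'; python3 go.py .5165 -.0209 .1057 89.3
```

```text
t: 15.72
ee_pos: [0.4914, -0.02, 0.1053]
eef_rot: [0.02, 3.141, -0.0]
contact_force: [-0.3, -0.2, -2.3]
opening: 0.0096
gripper_force: 33.7
t 15.7167 pos [ 0.4914 -0.02    0.1053] yaw 89.29 tilt 0.01 F [-0.3 -0.2 -2.3] T [0.02 0.01 0.  ] open 0.0096 33.7 j6 -0.03
shift units [-0.837 -0.019 -0.012] turn z units -0.0
force along tool y -0.19
t: 16.05
ee_pos: [0.5004, -0.0201, 0.1053]
eef_rot: [0.02, 3.141, -0.0]
contact_force: [-0.1, -0.2, -0.5]
opening: 0.0096
gripper_force: 33.7
t 16.05 pos [ 0.5004 -0.0201  0.1053] yaw 89.29 tilt 0.01 F [-0.1 -0.2 -0.5] T [-0.    0.03  0.02] open 0.0096 33.7 j6 -0.03
shift units [-0.538 -0.019 -0.012] turn z units -0.0
force along tool y -0.18
```

```bash
python3 -m jog '[[-0.1,0,0,0,0,0],[-0.1,0,0,0,0,0],[-0.07,0,0,0,0,0],[-0.05,0,0,0,0,0],[-0.05,0,0,0,0,0],[0,0,0,0,0,0]]'; python3 go.py .5165 -.0209 .1057 89.3;python3 -m jog '[[-0.04,0,0,0,0,0],[-0.04,0,0,0,0,0],[-0.04,0,0,0,0,0],[0,0,0,0,0,0]]'; python3 go.py .5165 -.0209 .1057 89.3
```

```text
t: 16.55
ee_pos: [0.5112, -0.0203, 0.1053]
eef_rot: [-0.019, -3.141, -0.0]
contact_force: [-1.4, 0.4, -1.3]
opening: 0.0094
gripper_force: 33.7
t 16.55 pos [ 0.5112 -0.0203  0.1053] yaw 89.29 tilt 0.0 F [-1.4  0.4 -1.3] T [-0.03  0.03  0.01] open 0.0094 33.7 j6 -0.03
shift units [-0.178 -0.019 -0.012] turn z units -0.0
force along tool y 0.42
t: 16.88
ee_pos: [0.5147, -0.0203, 0.1054]
eef_rot: [0.02, 3.141, 0.0]
contact_force: [-1.0, 1.2, -1.0]
opening: 0.0093
gripper_force: 33.7
t 16.8833 pos [ 0.5147 -0.0203  0.1054] yaw 89.29 tilt 0.01 F [-1.   1.2 -1. ] T [ 0.01  0.03 -0.  ] open 0.0093 33.7 j6 -0.03
shift units [-0.059 -0.019 -0.01 ] turn z units -0.0
force along tool y 1.19
```

```bash
python3 -m jog '[[-0.03,0,0,0,0,0],[-0.03,0,0,0,0,0],[0,0,0,0,0,0]]'; python3 go.py .5165 -.0209 .1057 89.3;python3 -m jog '[[-0.03,0,0,0,0,0],[0,0,0,0,0,0],[0,0,0,0,0,0]]'; python3 go.py .5165 -.0209 .1057 89.3
```

```text
t: 17.13
ee_pos: [0.5163, -0.0203, 0.1053]
eef_rot: [-0.019, -3.141, 0.0]
contact_force: [-1.1, -0.9, -0.8]
opening: 0.0094
gripper_force: 33.9
t 17.1333 pos [ 0.5163 -0.0203  0.1053] yaw 89.29 tilt 0.02 F [-1.1 -0.9 -0.8] T [0.06 0.08 0.  ] open 0.0094 33.9 j6 -0.03
shift units [-0.008 -0.019 -0.012] turn z units -0.0
force along tool y -0.87
t: 17.38
ee_pos: [0.5165, -0.0203, 0.1053]
eef_rot: [-0.02, -3.14, 0.0]
contact_force: [-5.1, -0.6, 1.6]
opening: 0.0094
gripper_force: 34.2
t 17.3833 pos [ 0.5165 -0.0203  0.1053] yaw 89.29 tilt 0.09 F [-5.1 -0.6  1.6] T [0.01 1.1  0.03] open 0.0094 34.2 j6 -0.03
shift units [ 0.001 -0.019 -0.015] turn z units -0.0
force along tool y -0.67
```

```bash
python3 -m jog '[[0.01,0,0.015,0,0,0],[0,0,0,0,0,0],[0,0,0,0,0,0]]'; python3 go.py .5165 -.0209 .1057 89.3; python3 -m jog '[[0,0,0,0,0,0],[0,0,0,0,0,0],[0,0,0,0,0,0],[0,0,0,0,0,0],[0,0,0,0,0,0],[0,0,0,0,0,0]]' 0.5; python3 go.py .5165 -.0209 .16 89.3
```

```text
t: 17.63
ee_pos: [0.5165, -0.0203, 0.1049]
eef_rot: [-0.02, -3.141, 0.0]
contact_force: [-6.0, 0.2, 1.4]
opening: 0.0093
gripper_force: 34.2
t 17.6333 pos [ 0.5165 -0.0203  0.1049] yaw 89.29 tilt 0.06 F [-6.   0.2  1.4] T [0.06 1.14 0.04] open 0.0093 34.2 j6 -0.03
shift units [-0.001 -0.019 -0.027] turn z units -0.0
force along tool y 0.12
t: 18.13
ee_pos: [0.5171, -0.0203, 0.105]
eef_rot: [0.02, 3.141, -0.0]
contact_force: [0.1, 0.2, -0.6]
opening: 0.0425
gripper_force: 0.0
t 18.1333 pos [ 0.5171 -0.0203  0.105 ] yaw 89.28 tilt 0.02 F [ 0.1  0.2 -0.6] T [0.04 0.   0.03] open 0.0425 0.0 j6 -0.03
shift units [ 0.018 -0.019 -1.834] turn z units -0.0
force along tool y 0.18
```

Released; I lift straight up, back away and look.

```bash
python3 -m jog '[[0,0,-0.3,0,0,0],[0,0,-0.6,0,0,0],[0,0,-0.9,0,0,0],[0,0,-0.9,0,0,0],[0.5,0.5,-0.5,0,0,0],[0.6,0.7,0,0,0,0],[0.6,0.7,0,0,0,0],[0.6,0.7,0,0,0,0],[0.6,0.7,0,0,0,0],[0.6,0.7,0,0,0,0]]'; python3 -m jog '[[0.4,0.8,0,0,0,0],[0,0.8,0,0,0,0],[0,0,0,0,0,0],[0,0,0,0,0,0]]'; python3 - <<'E'
from n import *
out=[]
for n in("top","scene"):
    im,d=manip.camera(n); nut(n,im,d,(.5555,-.0195))
    P=cloud(n,d); q=P[(d>0)&(P[...,2]>.085)&(P[...,0]>.49)&(P[...,0]<.55)&(abs(P[...,1]+.02)<.02)]
    if len(q)>3: print("plate top",n,len(q),q.mean(0).round(4),q.max(0).round(4),q.min(0).round(4))
    p=np.array(proj(n,[.53,-.02,.065])).astype(int); out.append(cv2.resize(im[p[1]-28:p[1]+28,p[0]-28:p[0]+28,::-1],None,fx=7,fy=7,interpolation=cv2.INTER_CUBIC))
cv2.imwrite("pics/f.png",np.hstack(out))
E
```

```text
t: 18.97
ee_pos: [0.4126, 0.1017, 0.2018]
eef_rot: [0.02, 3.141, 0.0]
contact_force: [0.3, 1.1, 0.2]
opening: 0.0426
gripper_force: 0.0
t: 19.3
ee_pos: [0.4019, 0.1499, 0.2016]
eef_rot: [0.016, 3.141, 0.0]
contact_force: [0.7, -0.3, -0.5]
opening: 0.0428
gripper_force: 0.0
top stud [ 0.5528787  -0.01921863] 48 [(np.float64(5.7), 'slot', np.float64(57.6), [0.5565, -0.0195]), (np.float64(5.6), 'slot', np.float64(58.6), [0.5555, -0.0195]), (np.float64(5.4), 'slot', np.float64(57.8), [0.5565, -0.0185]), (np.float64(5.4), 'slot', np.float64(56.6), [0.5575, -0.0195]), (np.float64(5.4), 'slot', np.float64(58.6), [0.5555, -0.0185])]
plate top top 39 [ 0.5097 -0.0167  0.1049] [ 0.5221 -0.0124  0.1099] [ 0.4987 -0.021   0.0893]
scene stud [ 0.55577423 -0.02004489] 56 [(np.float64(16.1), 'slot', np.float64(57.7), [0.5555, -0.0195]), (np.float64(15.7), 'slot', np.float64(58.1), [0.5555, -0.0205]), (np.float64(15.6), 'slot', np.float64(57.2), [0.5545, -0.0195]), (np.float64(15.3), 'slot', np.float64(58.2), [0.5565, -0.0195]), (np.float64(15.3), 'slot', np.float64(57.5), [0.5545, -0.0205])]
plate top scene 71 [ 0.5173 -0.0185  0.0991] [ 0.5278 -0.0138  0.1092] [ 0.4997 -0.0247  0.0853]
```

View pics/f.png

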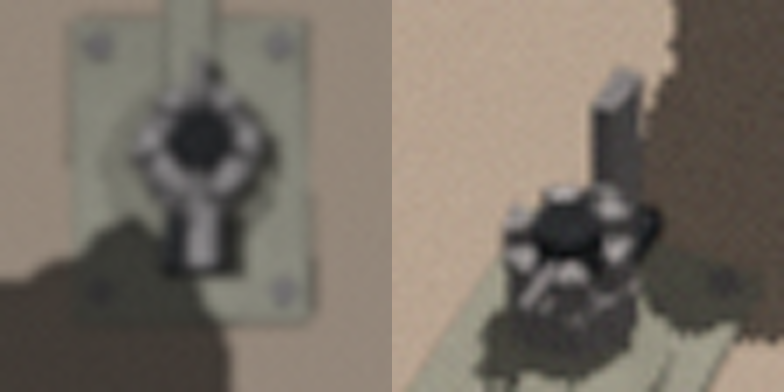

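```bash
python3 - <<'E'
from h import *
def an(n,im,d,ox,oy,oz,tag):
    P=cloud(n,d)-np.array([ox,oy,oz]); ok=d>0
    b=ok&(abs(P[...,0])<.02)&(abs(P[...,1])<.012)
    for a,c in((.035,.045),(.045,.055),(.055,.065),(.065,.08)):
        q=P[b&(P[...,2]>a)&(P[...,2]<c)]
        if len(q)>3: print(tag,n,a,len(q),"x mean %.4f max %.4f min %.4f"%(q[:,0].mean(),q[:,0].max(),q[:,0].min()),"z95 %.4f"%np.percentile(q[:,2],95))
    q=P[ok&(P[...,0]>.064)&(P[...,0]<.09)&(abs(P[...,1])<.008)&(P[...,2]>.022)&(P[...,2]<.042)]
    if len(q): print(tag,n,"tip",len(q),q.max(0).round(4),q.mean(0).round(4))
for n in("top","scene"):
    z=np.load("pics/%s1.npz"%n); y=.2498 ; an(n,z["im"],z["d"],.4496,.2525 if n=="top" else .2505,0,"before")
    im,d=manip.camera(n); np.savez("pics/%s3.npz"%n,im=im,d=d); an(n,im,d,.5165,-.0175 if n=="top" else -.0195,.0348,"after")
for t in("pin","pin_mid"):
    print(t,[(round(r["p"],2),(ray("scene",r["location"],.0348 if t=="pin" else .0648)).round(4)) for r in manip.landmark_of(t,"scene")])
E
```

```text
before top tip 8 [ 0.0736 -0.0015  0.0355] [ 0.0693 -0.0031  0.0322]
after top 0.035 20 x mean 0.0083 max 0.0196 min -0.0149 z95 0.0409
after top 0.065 35 x mean -0.0055 max 0.0054 min -0.0167 z95 0.0734
after top tip 6 [0.0702 0.0015 0.0385] [0.0673 0.0001 0.0362]
before scene 0.035 20 x mean 0.0119 max 0.0187 min -0.0093 z95 0.0439
before scene 0.045 14 x mean 0.0102 max 0.0149 min -0.0025 z95 0.0541
before scene 0.055 12 x mean 0.0101 max 0.0140 min -0.0086 z95 0.0634
before scene 0.065 42 x mean 0.0041 max 0.0143 min -0.0126 z95 0.0767
before scene tip 12 [ 0.0769 -0.0014  0.0365] [ 0.0727 -0.0036  0.0325]
after scene 0.035 34 x mean 0.0083 max 0.0197 min -0.0089 z95 0.0441
after scene 0.045 20 x mean 0.0039 max 0.0102 min -0.0107 z95 0.0544
after scene 0.055 23 x mean 0.0036 max 0.0108 min -0.0111 z95 0.0647
after scene 0.065 38 x mean -0.0018 max 0.0094 min -0.0166 z95 0.0725
after scene tip 11 [0.077  0.0011 0.0404] [ 0.071  -0.0014  0.0362]
pin [(0.79, array([0.3949, 0.3274, 0.0348])), (0.65, array([0.27  , 0.2538, 0.0348])), (0.59, array([ 0.5284, -0.0092,  0.0348])), (0.59, array([0.4114, 0.1834, 0.0348]))]
pin_mid [(0.68, array([0.3856, 0.2897, 0.0648])), (0.63, array([0.3737, 0.1872, 0.0648])), (0.6, array([0.2683, 0.2978, 0.0648])), (0.49, array([ 0.5571, -0.0172,  0.0648]))]
```

The pin is through and its tip shows on the far side (top crop (200,60), scene crop (540,285)). It leans slightly and may have slid out about 2 mm. I'll seat it with a gentle push at shank height using closed, tilted fingertips.

```bash
python3 -m jog '[[0,-0.8,0,0,-1,0],[0,-0.8,0,0,-1,0],[0,-0.8,0,0,0,0],[0,-0.8,0,0,0,0],[0,-0.8,0,0,0,0],[0,-0.8,0,0,0,0],[0,-0.6,0,0,0,0],[0,0,0,0,0,0],[0,0,0,0,0,0]]' 1 20; python3 go.py .46 -.0205 .0916 89.3
```

```text
t: 20.35
ee_pos: [0.3999, -0.014, 0.201]
eef_rot: [0.023, 2.967, -0.002]
contact_force: [-0.4, -0.0, -0.5]
opening: 0.0001
gripper_force: 0.0
t 20.35 pos [ 0.3999 -0.014   0.201 ] yaw 89.10 tilt 10.0 F [-0.4 -0.  -0.5] T [-0.02  0.11  0.04] open 0.0001 0.0 j6 -0.02
shift units [-1.342 -0.184  3.941] turn z units -0.04
force along tool y -0.01
```

```bash
python3 -m jog '[[0,-0.18,0.5,0,0,0],[0,0,0.8,0,0,0],[0,0,0.9,0,0,0],[0,0,0.8,0,0,0],[0,0,0.6,0,0,0],[-0.3,0,0.34,0,0,0],[-0.4,0,0,0,0,0],[-0.4,0,0,0,0,0],[-0.2,0,0,0,0,0],[0,0,0,0,0,0]]'; python3 go.py .4874 -.0205 .0916 89.3
```

```text
t: 21.18
ee_pos: [0.4597, -0.0185, 0.0914]
eef_rot: [0.018, 2.967, -0.001]
contact_force: [-0.8, -0.3, 0.1]
opening: -0.0004
gripper_force: 0.0
t 21.1833 pos [ 0.4597 -0.0185  0.0914] yaw 89.32 tilt 10.0 F [-0.8 -0.3  0.1] T [-0.01  0.18 -0.  ] open -0.0004 0.0 j6 -0.03
shift units [-0.911 -0.056  0.155] turn z units 0.0
force along tool y -0.35
```

```bash
python3 -m jog '[[-0.2,-0.05,0.03,0,0,0],[-0.2,0,0.03,0,0,0],[-0.2,0,0.03,0,0,0],[-0.1,0,0.03,0,0,0],[0,0,0,0,0,0],[0,0,0,0,0,0]]'; python3 go.py .4874 -.0205 .0916 89.3;  python3 -m jog '[[-0.03,0,0.005,0,0,0],[-0.03,0,0.005,0,0,0],[0,0,0,0,0,0],[0,0,0,0,0,0]]'; python3 go.py .4874 -.0205 .0916 89.3
```

```text
t: 21.68
ee_pos: [0.4801, -0.0208, 0.0912]
eef_rot: [0.019, 2.968, -0.002]
contact_force: [-0.3, 1.4, 0.3]
opening: -0.0001
gripper_force: 0.0
t 21.6833 pos [ 0.4801 -0.0208  0.0912] yaw 89.28 tilt 9.97 F [-0.3  1.4  0.3] T [0.02 0.17 0.01] open -0.0001 0.0 j6 -0.03
shift units [-0.242  0.012  0.03 ] turn z units -0.0
force along tool y 1.37
t: 22.02
ee_pos: [0.482, -0.0208, 0.0915]
eef_rot: [0.018, 2.967, -0.002]
contact_force: [-0.7, 0.1, -0.3]
opening: -0.0
gripper_force: 0.0
t 22.0167 pos [ 0.482  -0.0208  0.0915] yaw 89.29 tilt 10.01 F [-0.7  0.1 -0.3] T [0.03 0.1  0.02] open -0.0 0.0 j6 -0.03
shift units [-0.179  0.012  0.028] turn z units -0.0
force along tool y 0.12
```

```bash
for k in 1; do python3 -m jog '[[-0.03,0,0.005,0,0,0],[-0.03,0,0.005,0,0,0],[0,0,0,0,0,0]]'; python3 -m jog '[[-0.03,0,0.005,0,0,0],[-0.03,0,0.005,0,0,0],[0,0,0,0,0,0]]'; python3 go.py .4874 -.0205 .0916 89.3; done
```

```text
t: 22.27
ee_pos: [0.484, -0.0208, 0.0915]
eef_rot: [0.018, 2.967, -0.002]
contact_force: [-0.3, -0.3, -0.2]
opening: 0.0
gripper_force: 0.0
t: 22.52
ee_pos: [0.4858, -0.0209, 0.0915]
eef_rot: [0.018, 2.967, -0.002]
contact_force: [-0.5, -1.2, 0.1]
opening: -0.0003
gripper_force: 0.0
t 22.5167 pos [ 0.4858 -0.0209  0.0915] yaw 89.29 tilt 10.01 F [-0.5 -1.2  0.1] T [-0.01  0.12 -0.04] open -0.0003 0.0 j6 -0.03
shift units [-0.053  0.012  0.005] turn z units -0.0
force along tool y -1.2
```

```bash
python3 -m jog '[[-0.03,0,0.005,0,0,0],[-0.02,0,0.005,0,0,0],[0,0,0,0,0,0]]'; python3 -m jog '[[-0.03,0,0.005,0,0,0],[-0.02,0,0.005,0,0,0],[0,0,0,0,0,0]]'; python3 go.py .4874 -.0205 .0916 89.3
```

```text
t: 22.77
ee_pos: [0.4873, -0.0209, 0.0914]
eef_rot: [0.018, 2.967, -0.002]
contact_force: [-0.9, -0.6, 0.4]
opening: 0.0004
gripper_force: 0.0
t: 23.02
ee_pos: [0.4886, -0.0209, 0.0913]
eef_rot: [0.018, 2.967, -0.002]
contact_force: [0.0, 1.1, -0.1]
opening: -0.0001
gripper_force: 0.3
t 23.0167 pos [ 0.4886 -0.0209  0.0913] yaw 89.29 tilt 9.98 F [ 0.   1.1 -0.1] T [0.02 0.28 0.  ] open -0.0001 0.3 j6 -0.03
shift units [ 0.039  0.012 -0.018] turn z units -0.0
force along tool y 1.08
```

```bash
python3 -m jog '[[-0.03,0,0.005,0,0,0],[0,0,0,0,0,0],[0,0,0,0,0,0]]';python3 -m jog '[[-0.03,0,0.005,0,0,0],[0,0,0,0,0,0],[0,0,0,0,0,0]]'; python3 go.py .4874 -.0205 .0916 89.3
```

```text
t: 23.27
ee_pos: [0.4894, -0.0209, 0.0912]
eef_rot: [0.018, 2.968, -0.002]
contact_force: [-1.5, -0.1, 0.2]
opening: 0.0002
gripper_force: 1.4
t: 23.52
ee_pos: [0.4898, -0.021, 0.0911]
eef_rot: [0.019, 2.969, -0.002]
contact_force: [-6.8, -0.6, 1.5]
opening: 0.0001
gripper_force: 3.3
t 23.5167 pos [ 0.4898 -0.021   0.0911] yaw 89.28 tilt 9.9 F [-6.8 -0.6  1.5] T [-0.13  1.45 -0.01] open 0.0001 3.3 j6 -0.03
shift units [ 0.075  0.015 -0.03 ] turn z units -0.0
force along tool y -0.69
```

```bash
python3 -m jog '[[0.02,0,-0.003,0,0,0],[0.03,0,-0.005,0,0,0],[0.05,0,-0.01,0,0,0],[0.2,0,-0.03,0,0,0],[0.5,0,-0.09,0,0,0],[0.8,0,-0.1,0,0,0],[0.8,0,-0.5,0,0,0],[0,0.5,-0.9,0,0,0],[0,0.8,-0.9,0,0,0],[0,0.8,-0.9,0,0,0]]'; python3 -m jog '[[0,0.8,0,0,0,0],[0,0.8,0,0,0,0],[0,0.8,0,0,0,0],[0,0.8,0,0,0,0],[0,0,0,0,0,0],[0,0,0,0,0,0],[0,0,0,0,0,0]]'; python3 - <<'E'
from h import *
out=[]
for n in("top","scene"):
    im,d=manip.camera(n); P=cloud(n,d)-np.array([.5165,-.0175 if n=="top" else -.0195,.0348]); ok=d>0
    q=P[ok&(P[...,0]>.064)&(P[...,0]<.09)&(abs(P[...,1])<.008)&(P[...,2]>.022)&(P[...,2]<.042)]
    g=P[ok&(abs(P[...,0])<.02)&(abs(P[...,1])<.012)&(P[...,2]>.065)&(P[...,2]<.08)]
    print(n,"tip",q.max(0).round(4),q.mean(0).round(4),"top",len(g),g.mean(0).round(4),g[:,0].max().round(4))
    p=np.array(proj(n,[.53,-.02,.065])).astype(int); out.append(cv2.resize(im[p[1]-28:p[1]+28,p[0]-28:p[0]+28,::-1],None,fx=7,fy=7,interpolation=cv2.INTER_CUBIC))
cv2.imwrite("pics/g.png",np.hstack(out))
E
```

```text
t: 24.35
ee_pos: [0.4015, 0.0434, 0.1817]
eef_rot: [0.022, 2.966, -0.002]
contact_force: [1.2, -0.5, 0.6]
opening: 0.0002
gripper_force: 0.0
t: 24.93
ee_pos: [0.4035, 0.139, 0.1805]
eef_rot: [0.018, 2.967, -0.002]
contact_force: [0.4, -0.3, -0.7]
opening: -0.0002
gripper_force: 0.0
top tip [0.073  0.0015 0.0388] [0.0685 0.0001 0.0368] top 36 [-0.0058  0.0007  0.0704] 0.005
scene tip [0.077 0.001 0.038] [ 0.0715 -0.0014  0.0358] top 35 [-0.0015  0.0003  0.0702] 0.0104
```

View pics/g.png

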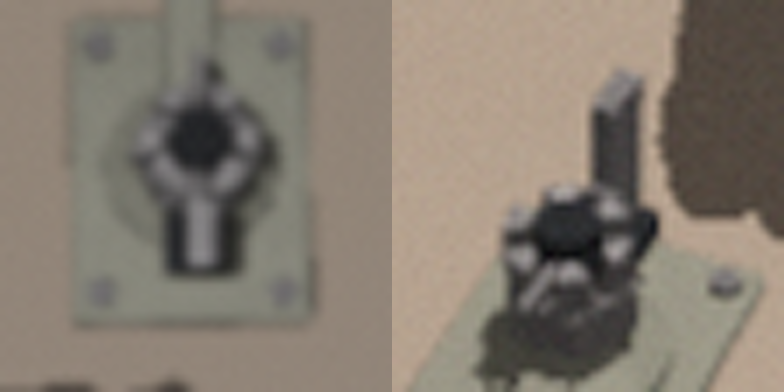

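The pin stands through slot and hole with its collar against the nut (top crop (200,200)) and its tip out on the far side (scene crop (540,285)). The robot is clear, so I hand it in.

```bash
python3 -c "
from workcell import manip
print(manip.close_job())"
```

```text
the job is handed in; nothing more can be done
None
```

The job is handed in, but no verdict came back: by my measurements the nut was turned about 14° clockwise to the next slot, and the long thin pin went through slot and cross hole on the first try, never above about 7 N, until its collar was against the nut, then was released leaning slightly; I did not touch the other pins, tumbler or jar.

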